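# Load the glue spreader into the wash pan

## Task

The wide glue spreader is due for a clean, and the wash pan is still empty: lift the pan's lid off by its knob, keeping it level, and lay it gently on the open bench, knob up. Then move the wide spreader from the wooden block into the wire rack in the pan, blade down in one of the rack's slots and fully home, without dropping it. Leave the narrow spreader and the other things on the bench where they are.

Things in the scene. Friction and masses are not known exactly. Their poses are not given: they have to be found in the camera images.
- pan: Rectangular sheet-steel wash pan, fixed in a low blue cradle (200 by 186). All sizes here in mm; the bench top is z = 0. Origin under its centre, on the bench; z up. Rim flange 176 (x) by 162 (y), rim top 103 above the bench; inside 156 by 142, inner floor 6 above the bench. Hidden under the lid at the start: a steel wire rack with three parallel slots.
- rack_slot (a point): Centre of the rack's middle slot, where a blade's lower edge rests when fully home, 15 above the bench; axes as the pan's. Slots run along the pan's x; two more, alike, 30 to either side (y). Each is a pair of wire loops (5 thick wire, 61 long along x; the blade stands out at both ends), 6 apart, flaring to 14 at the top, 36.5 above this point.
- lid: Loose steel lid, about 0.42 kg. Origin: centre of its underside; z up through the knob. A drawn-down middle, 150 by 136 and 8 deep, sits in the pan's mouth with 3 play all round; over it a flange plate 174 (x) by 160 (y), 2.5 thick, rests on the rim. On the pan its origin is 95 above the bench; laid on the bench it is at 0, flange top 10.5.
- lid_knob (a point): Middle of the lid's black knob, where to grip it, 36 above the lid's origin. The knob is round, 34 in diameter from 26 to 44 above the lid's origin, narrower below, top at 48.
- block: Beech tool block (fixed), 136 (x) by 140 (y) by 40 high, origin under its centre. Two slots run along its x at y = +40 and y = -40, 115 long, 6 wide, 28 deep (slot floor 12 above the bench). One holds the wide spreader, the other the narrow one; which is in which varies.
- spreader: The wide glue spreader, loose, 0.14 kg: flat steel blade 100 wide (x), 2 thick (y), 56 high, with a black plastic grip along its upper edge 104 by 14 by 24 high; 76 high in all. Origin: middle of the blade's lower edge; x along the blade, z up to the grip. Stands blade down in the block at the start.
- spreader_grip (a point): Middle of the wide spreader's grip, 62 above its origin; take it across its 14 thickness (y).
- narrow_spreader: The narrow spreader, the same but the blade only 60 wide. Stands in the block's other slot. To be left.
- cone_stack: Stack of black loudspeaker cones, 132 in diameter, 54 high, on the far part of the bench; origin under its centre. To be left.
- yoke: Steel pole piece, a disc 72 in diameter and 7 thick with a post 28 in diameter, 30 high in all; origin under its centre. To be left.
- solder_stand: Soldering iron stand, base 80 by 125, with an iron sticking out to its -y side up to 138 high and 135 from its origin; origin under the base's centre. To be left.

How it is judged:
By the outcome, as a careful person would: the job done as asked, in the order asked, and still so for the second after the job is handed in, with the robot touching nothing.
It also fails if it takes over 62 s, if anything falls off the work surface, if the arm or the gripper's body presses on something with over 40 N, if the wrist force passes 120 N, or if a joint passes its speed limit or range.

## Robot

A 7-joint arm with a two-finger parallel gripper is mounted at the origin on the work surface. World frame = base frame: x ahead of the robot, y to its left, z up, the work surface at z = 0. Lengths are in m, angles in rad, forces in N, time in s.
With the tool pointing down it reaches from about 0.4 to 0.85 m from the base axis. Payload 10.4 kg.
Tool frame: the origin (TCP) lies midway between the tips of the shut fingers; the grasp point (between the pads) lies 19 mm behind it (robot.grasp_offset is the z of the grasp point in the tool frame, in m); z points along the fingers, y is the direction in which the jaws open and shut (so a half turn about z gives the same grasp; the last joint's range is limited). The gripper opens to 85 mm and grips with 20 to 120 N. Pads are 22 mm wide; open, the fingers measure 114 mm over their backs; the gripper's body (76 mm by 85 mm) begins 54 mm behind the grasp point. The pads swing forward as they close: fully open they stand 13 mm farther back than shut.
Start: joints at [-1.126, 0.332, -0.065, 1.46, 0.022, 1.35, -0.088], TCP at [0.282, 0.558, 0.231] pointing down, gripper open.
Joint ranges: [-2.6, 2.6], [-0.5, 2.12], [-1.47, 1.34], [0.16, 2.42], [-1.27, 4.41], [0.06, 2.06], [-2.6, 2.6]. Speed limits (rad/s): [2.22, 2.22, 2.79, 2.79, 3.14, 3.14, 3.14].

## Interface

Orientations are given as [roll, pitch, yaw] about the fixed x, y, z axes, in that order (R = Rz(yaw) Ry(pitch) Rx(roll)).
In Python, from bench import robot, imaging, look_for, outline_of, landmark_of gives the robot as it stands. The module is installed in compiled form; this text tells all that it offers.
- The arm moves only by the tool drive_tool, never from a script. Its argument "moves" is a list that holds one entry, the list of rows, each a list of 7 numbers: the shift along the tool's x, y, z in cm, then the turn, a rotation vector about the tool's x, y, z in rad, then the closure, from 0 (fully open) to 1 (shut). A call has 1 to 12 rows; each row is the pose to reach, as a shift and turn from the pose commanded when the call began, along the tool's axes at that moment; what a row does not reach only later rows make up. A row lasts 1/10 s, in which the tool goes at most 50 mm and 8.59 degrees, less where a joint would pass 70% of its speed; a pose out of reach is approached as far as the arm can. A call with a gripper value outside its range is refused whole. The fingers move at their own pace and stop on an object; "grip_force" is the grip in N (left out, the last holds). Time passes only in rows, so rows that repeat a pose let the fingers close. It gives the time, the measured TCP pose, the force and the opening at its end, in the units of the state.
- robot.get_obs(): the state, without advancing time (a new reading comes with each control period).
- imaging.grab_frame(name): name is "side" or "top"; returns a dict with "image" (384x512x3 uint8, blue, green, red), "depth" (384x512 float32, m along the optical axis (not along the pixel's ray), 0 where there is no reading), "vertical_fov" (degrees; the focal length in pixels is half the picture's height over the tangent of half this angle, whatever the lens; pixels are square), "cx", "cy" (the principal point, pixels), "view" (4x4, takes a point from world to camera coordinates). Camera axes: x right, y up, looking along -z (the intrinsics and any distortion apply to the point x, -y, -z); pixel columns grow to the right and rows downward; lengths in m; the calibration is good to about 2 mm. A picture is of the moment at which its call begins.
- robot.finish_job(): hands the job in, once; it reports no verdict.
Trained networks look in the newest picture that a camera, given by its name, has taken for a name from the list of things; names that differ only in an ending like _2 or _b are one class to them, and where a whole thing is asked for, a point or a joint stands for the part that bears it (a point fixed in the world has none). Each returns a list of dicts, best first, with "confidence" (0 to 1); they miss things now and then, are a little off and sometimes report something else, mostly with a low value. They report only what shows in the picture. A call takes as long as a camera call.
- look_for(label, camera): "centre" ([x, y, z] in m, in the coordinates of the camera as it stood for that picture, good to about 4 mm: the middle of the surface that is visible of it).
- outline_of(label, camera): "mask" (384x512 bool, what is visible of it).
- landmark_of(label, camera): "centre" ([x, y, z] in m, in the coordinates of the camera as it stood for that picture, good to about 4 mm: a listed point, or the origin of a listed thing).
The state is a dict: "t": time; "joint_positions": joint angles; "dq": joint speeds; "joint_efforts": joint torques, N m; "tcp_pos": TCP position; "tool_rot": TCP orientation; "force": force on the tool from outside, world axes, zero at the start; "wrist_torque": the same for the moment, N m; "width": finger opening in m.
Only numpy, scipy, OpenCV 4.12 (cv2) and the standard library are available. Lean on these libraries where they do the work, as an engineer would, in place of code of your own. Each camera call takes 0.05 s, during which the arm holds its last target. There are 200 camera calls.

## Working session

There is one attempt and no reset: what is moved stays moved. The work goes in short steps, Python scripts to look and compute and a tool call to move; the robot and the scene stay as the last step left them, time stands still between calls to the robot, and variables do not carry over. Pictures are saved under pics/ and viewed, on a budget of 10 in all, crops included, one or two more only if the job needs it, and the job is handed in when it is done.

Besides the shell and the picture viewer there is one more tool, called after "Call:" as a command line: name --argument value ..., lists and objects as JSON in quotes. drive_tool: Moves the arm, as the interface text tells. Its arguments: {"type":"object","properties":{"moves":{"type":"array","items":{"type":"array","items":{"type":"array","items":{"type":"number"}}}},"grip_force":{"type":"number"}},"required":["moves"]}

```bash
mkdir -p pics
cat > h.py <<'E'
import numpy as np, cv2
from scipy.spatial.transform import Rotation as R
from bench import robot, imaging, look_for, outline_of, landmark_of
def w(f,p): return (np.linalg.inv(f["view"])@np.append(p,1))[:3]
def cloud(f):
    d=f["depth"]; F=192/np.tan(np.radians(f["vertical_fov"])/2)
    v,u=np.mgrid[:384,:512]
    P=np.stack([(u-f["cx"])/F*d,-(v-f["cy"])/F*d,-d,np.ones_like(d)],-1)
    P=(P@np.linalg.inv(f["view"]).T)[...,:3]; P[d<=0]=np.nan
    return P
def st():
    o=robot.get_obs(); print("t",o["t"],"tcp",np.round(o["tcp_pos"],4),"rot",np.round(o["tool_rot"],4),"F",np.round(o["force"],1),"w",o["width"]); return o
E
python3 - <<'E'
from h import *
o=st(); print(robot.grasp_offset)
for c in("side","top"):
    f=imaging.grab_frame(c); cv2.imwrite(f"pics/{c}0.png",f["image"])
    print(c,f["vertical_fov"],f["cx"],f["cy"],{k:v for k,v in f.items() if k not in("image","depth")}.keys(), w(f,[0,0,0]))
    for l in("pan","lid","lid_knob","block","spreader","spreader_grip","narrow_spreader","cone_stack","yoke","solder_stand"):
        for r in landmark_of(l,c)[:2]: print(l,np.round(w(f,r["centre"]),3),round(r["confidence"],2))
E
```

```text
t 0.0 tcp [0.2817 0.5575 0.2305] rot [-3.1401e+00  1.0000e-04  2.6738e+00] F [-0.1 -0.4 -0.2] w 0.08546382807461142
-0.0187
side 56.73117688885154 256.6046324607328 187.33604221330404 dict_keys(['vertical_fov', 'cx', 'cy', 'view']) [ 0.18030718 -0.69190242  0.62642549]
pan [ 0.508  0.3   -0.002] 0.97
lid [0.509 0.306 0.097] 0.77
lid_knob [0.507 0.308 0.135] 0.76
lid_knob [0.763 0.081 0.003] 0.51
block [ 0.481 -0.303 -0.   ] 0.96
block [ 0.469 -0.339  0.013] 0.48
spreader [ 0.488 -0.265  0.01 ] 0.85
spreader [ 0.468 -0.339  0.013] 0.66
spreader_grip [ 0.49  -0.26   0.078] 0.92
narrow_spreader [ 0.47  -0.338  0.012] 0.93
narrow_spreader [0.777 0.261 0.   ] 0.52
cone_stack [0.764 0.08  0.004] 0.82
yoke [0.778 0.261 0.003] 0.68
solder_stand [ 0.771 -0.176  0.004] 0.86
solder_stand [ 0.484 -0.305  0.003] 0.69
top 46.11316049634831 260.90267309825515 193.14725345801517 dict_keys(['vertical_fov', 'cx', 'cy', 'view']) [0.43383797 0.01428511 1.17177323]
lid [0.501 0.305 0.093] 0.9
lid_knob [0.507 0.308 0.131] 0.86
block [ 0.483 -0.309  0.001] 0.87
spreader [ 0.485 -0.262  0.012] 0.54
spreader [ 0.771 -0.172 -0.001] 0.48
spreader_grip [ 0.494 -0.264  0.072] 0.89
spreader_grip [0.778 0.259 0.   ] 0.55
narrow_spreader [ 0.466 -0.345  0.014] 0.7
cone_stack [ 0.764  0.078 -0.003] 0.63
yoke [0.777 0.263 0.   ] 0.83
solder_stand [ 0.771 -0.174 -0.001] 0.58
```

Run:
```python
from h import *
T=imaging.grab_frame("top")
cv2.imwrite("pics/both.png",np.vstack([T["image"],cv2.imread("pics/side0.png")])[:, :]) if 0 else None
a=np.hstack([cv2.imread("pics/top0.png"),cv2.imread("pics/side0.png")]); cv2.imwrite("pics/both.png",cv2.resize(a,(800,300)))
for c in("top","side"):
    f=imaging.grab_frame(c); P=cloud(f)
    for l,lo,hi in(("lid",.098,.12),("lid_knob",.13,.16),("block",.03,.048),("spreader",.062,.1),("narrow_spreader",.062,.1),("solder_stand",.02,.2)):
        for r in outline_of(l,c)[:1]:
            q=P[r["mask"]]; q=q[(q[:,2]>lo)&(q[:,2]<hi)]
            if len(q)<15: print(c,l,len(q)); continue
            b=cv2.minAreaRect((q[:,:2]*1000).astype(np.float32))
            print(c,l,len(q),np.round(b[0],1),np.round(b[1],1),round(b[2],1),"z",np.round(np.percentile(q[:,2],[5,50,95]),3),"mean",np.round(np.median(q,0),3), np.round(q.min(0),3),np.round(q.max(0),3),round(r["confidence"],2))
```

```text
top lid 4673 [505.7 307.8] [161.2 172.5] 72.0 z [0.102 0.106 0.109] mean [0.503 0.305 0.106] [0.403 0.208 0.098] [0.606 0.405 0.12 ] 0.8
top lid_knob 180 [504.7 307.1] [31.9 32.6] 31.5 z [0.135 0.141 0.145] mean [0.504 0.306 0.141] [0.488 0.29  0.132] [0.52  0.325 0.147] 0.85
top spreader 330 [ 487.7 -262.3] [ 15.2 103.7] 72.9 z [0.07  0.086 0.09 ] mean [ 0.487 -0.261  0.086] [ 0.437 -0.282  0.067] [ 0.538 -0.242  0.092] 0.66
top narrow_spreader 199 [ 465.7 -338.5] [14.3 60.3] 74.2 z [0.07  0.086 0.09 ] mean [ 0.466 -0.337  0.086] [ 0.438 -0.35   0.064] [ 0.495 -0.324  0.093] 0.53
top solder_stand 1416 [ 778.2 -210.8] [ 70.7 190.7] 12.1 z [0.025 0.06  0.127] mean [ 0.774 -0.191  0.06 ] [ 0.725 -0.305  0.02 ] [ 0.809 -0.113  0.14 ] 0.71
side lid 1205 [507.6 304. ] [165.8 173.5] 72.4 z [0.104 0.106 0.108] mean [0.497 0.29  0.106] [0.402 0.203 0.1  ] [0.608 0.405 0.119] 0.78
side lid_knob 74 [505.2 299.8] [30.9 30.7] 56.4 z [0.131 0.14  0.144] mean [0.504 0.296 0.14 ] [0.49  0.286 0.13 ] [0.522 0.316 0.145] 0.72
side spreader 562 [ 488.1 -266.8] [ 14.9 102.3] 72.5 z [0.067 0.082 0.088] mean [ 0.485 -0.269  0.082] [ 0.438 -0.287  0.064] [ 0.537 -0.247  0.09 ] 0.94
side solder_stand 1110 [ 780.3 -213.9] [ 67.9 189.6] 14.7 z [0.024 0.051 0.124] mean [ 0.767 -0.22   0.051] [ 0.727 -0.309  0.02 ] [ 0.813 -0.12   0.138] 0.92
```

View pics/both.png

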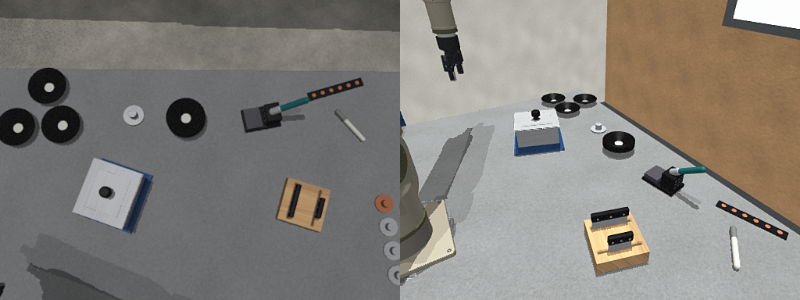

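```bash
cat >> h.py <<'E'
def rel(p,yaw_deg):
    o=st(); A=R.from_euler("xyz",o["tool_rot"]); B=R.from_euler("xyz",[np.pi,0,np.radians(yaw_deg)])
    print("shift cm",np.round(A.inv().apply(np.array(p)-o["tcp_pos"])*100,2),"turn",np.round((A.inv()*B).as_rotvec(),4))
E
python3 -c "
from h import *
rel([.5055,.3075,.2],162)"
```

```text
t 1.85 tcp [0.2818 0.5579 0.2313] rot [ 3.1415 -0.      2.6738] F [-0.  -0.2 -0.6] w 0.08536819079295972
shift cm [-31.26 -12.26   3.13] turn [ 1.000e-04 -0.000e+00 -1.537e-01]
```

Call:
drive_tool --moves '[[[-31.26, -12.26, 3.1, 0, 0, -0.154, 0], [-31.26, -12.26, 3.1, 0, 0, -0.154, 0], [-31.26, -12.26, 3.1, 0, 0, -0.154, 0], [-31.26, -12.26, 3.1, 0, 0, -0.154, 0], [-31.26, -12.26, 3.1, 0, 0, -0.154, 0], [-31.26, -12.26, 3.1, 0, 0, -0.154, 0], [-31.26, -12.26, 3.1, 0, 0, -0.154, 0], [-31.26, -12.26, 3.1, 0, 0, -0.154, 0], [-31.26, -12.26, 3.1, 0, 0, -0.154, 0], [-31.26, -12.26, 3.1, 0, 0, -0.154, 0], [-31.26, -12.26, 3.1, 0, 0, -0.154, 0]]]' --grip_force 40

```text
t: 2.95
tcp_pos: [0.5046, 0.309, 0.2005]
tool_rot: [3.141, -0.0, 2.83]
force: [0.4, 0.5, -0.4]
width: 0.0853
```

Run:
```python
from h import *
f=imaging.grab_frame("side")
for l in("lid_knob","lid","pan"):
  for r in landmark_of(l,"side")[:1]: print(l,np.round(w(f,r["centre"]),4),r["confidence"])
cv2.imwrite("pics/s1.png",cv2.resize(f["image"][60:260,80:330],(750,600)))
rel([.5055,.3075,.11],162)
```

```text
lid_knob [0.5048 0.309  0.1365] 0.81
lid [0.5055 0.3103 0.0962] 0.6
pan [ 0.5082  0.3014 -0.002 ] 0.66
t 3.15 tcp [0.5052 0.3081 0.2004] rot [ 3.1414 -0.      2.8289] F [-0.3  0.3  0. ] w 0.08521999761730306
shift cm [-0.05 -0.05  9.04] turn [ 0.0002 -0.      0.0015]
```

View pics/s1.png

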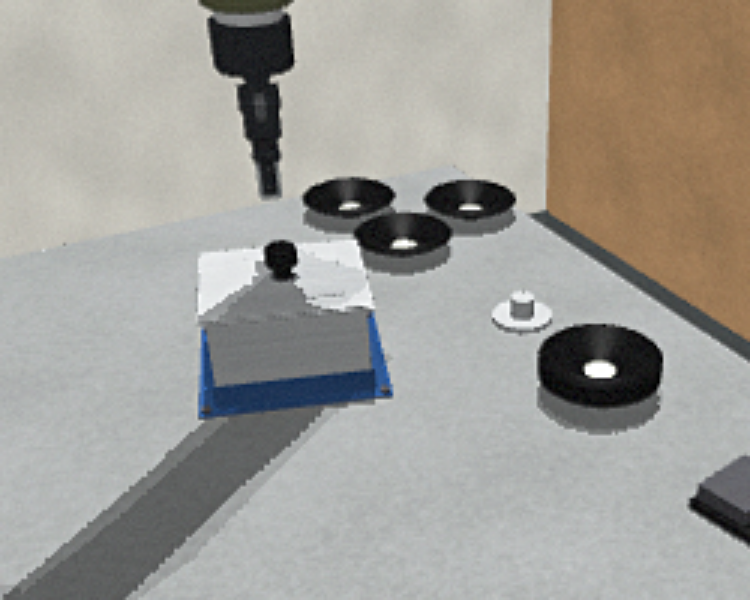

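Call:
drive_tool --moves '[[[-0.05, -0.05, 4, 0, 0, 0, 0], [-0.05, -0.05, 7, 0, 0, 0, 0], [-0.05, -0.05, 9, 0, 0, 0, 0], [-0.05, -0.05, 9, 0, 0, 0, 0], [-0.05, -0.05, 9, 0, 0, 0, 0.3], [-0.05, -0.05, 9, 0, 0, 0, 0.6], [-0.05, -0.05, 9, 0, 0, 0, 1], [-0.05, -0.05, 9, 0, 0, 0, 1], [-0.05, -0.05, 9, 0, 0, 0, 1], [-0.05, -0.05, 9, 0, 0, 0, 1], [-0.05, -0.05, 9, 0, 0, 0, 1], [-0.05, -0.05, 9, 0, 0, 0, 1]]]' --grip_force 50

```text
t: 4.35
tcp_pos: [0.5064, 0.307, 0.1118]
tool_rot: [3.14, 0.001, 2.828]
force: [-2.0, -2.3, 6.6]
width: 0.0322
```

Call:
drive_tool --moves '[[[0, 0, -0.3, 0, 0, 0, 1], [0, 0, -0.8, 0, 0, 0, 1], [0, 0, -1.5, 0, 0, 0, 1], [0, 0, -2.5, 0, 0, 0, 1], [0, 0, -3.5, 0, 0, 0, 1], [0, 0, -4.5, 0, 0, 0, 1], [0, 0, -5.5, 0, 0, 0, 1], [0, 0, -6, 0, 0, 0, 1], [0, 0, -6, 0, 0, 0, 1]]]'

```text
t: 5.25
tcp_pos: [0.5063, 0.3071, 0.1713]
tool_rot: [3.14, 0.001, 2.828]
force: [0.0, -0.2, -3.3]
width: 0.032
```

Run:
```python
from h import *
f=imaging.grab_frame("side"); P=cloud(f)
for r in outline_of("lid","side")[:1]:
    q=P[r["mask"]]; q=q[np.isfinite(q[:,0])]; print(len(q),np.percentile(q[:,2],[2,10,50,90,98]))
    z=np.median(q[:,2]); q=q[abs(q[:,2]-z)<.02]
    A=np.c_[q[:,:2]-q[:,:2].mean(0),np.ones(len(q))]
    for _ in range(5):
        s=np.linalg.lstsq(A,q[:,2],rcond=None)[0]; k=abs(A@s-q[:,2])<.004; A=A[k];q=q[k]
    print("plane",s,len(q))
cv2.imwrite("pics/s2.png",cv2.resize(f["image"][60:260,80:330],(500,400)))
rel([.5,.02,.172],162)
```

```text
1211 [0.15569526 0.16375501 0.16522539 0.16659725 0.18248661]
plane [0.00125734 0.00410914 0.16523075] 1141
t 5.35 tcp [0.5057 0.3068 0.1701] rot [-3.1414e+00 -2.0000e-04  2.8278e+00] F [ 0.1 -0.5 -3.6] w 0.03200238050451448
shift cm [ -8.31 -27.46  -0.19] turn [-0.0001 -0.0002  0.0004]
```

View pics/s2.png

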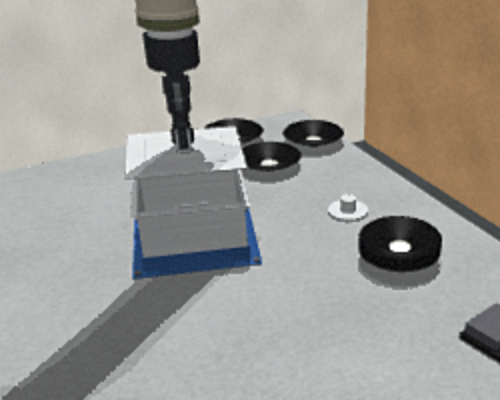

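Call:
drive_tool --moves '[[[-0.4, -1.3, 0, 0, 0, 0, 1], [-1.2, -4, 0, 0, 0, 0, 1], [-2.1, -7, 0, 0, 0, 0, 1], [-3.0, -10, 0, 0, 0, 0, 1], [-4.0, -13.1, 0, 0, 0, 0, 1], [-4.9, -16.2, 0, 0, 0, 0, 1], [-5.8, -19.3, 0, 0, 0, 0, 1], [-6.8, -22.4, 0, 0, 0, 0, 1], [-7.6, -25.2, 0, 0, 0, 0, 1], [-8.1, -26.9, 0, 0, 0, 0, 1], [-8.3, -27.5, 0, 0, 0, 0, 1], [-8.3, -27.5, 0, 0, 0, 0, 1]]]'

```text
t: 6.55
tcp_pos: [0.4996, 0.0187, 0.1701]
tool_rot: [3.142, -0.0, 2.826]
force: [0.3, -0.1, -4.4]
width: 0.0322
```

Call:
drive_tool --moves '[[[0, 0, 1.5, 0, 0, 0, 1], [0, 0, 3.5, 0, 0, 0, 1], [0, 0, 6, 0, 0, 0, 1], [0, 0, 8.5, 0, 0, 0, 1], [0, 0, 10.5, 0, 0, 0, 1], [0, 0, 12, 0, 0, 0, 1], [0, 0, 13, 0, 0, 0, 1], [0, 0, 13.7, 0, 0, 0, 1], [0, 0, 14.2, 0, 0, 0, 1], [0, 0, 14.5, 0, 0, 0, 1], [0, 0, 14.5, 0, 0, 0, 1]]]'

```text
t: 7.65
tcp_pos: [0.5, 0.0198, 0.0253]
tool_rot: [3.141, 0.0, 2.828]
force: [-0.8, -0.4, -3.7]
width: 0.032
```

Run:
```python
from h import *
st()
f=imaging.grab_frame("side"); P=cloud(f)
for r in outline_of("lid","side")[:1]:
    q=P[r["mask"]]; q=q[np.isfinite(q[:,0])]
    z=np.median(q[:,2]); q=q[abs(q[:,2]-z)<.006]; print(z,len(q)); A=np.c_[q[:,:2]-q[:,:2].mean(0),np.ones(len(q))]; print(np.linalg.lstsq(A,q[:,2],rcond=None)[0])
```

```text
t 7.65 tcp [0.5    0.0198 0.0253] rot [3.1414e+00 1.0000e-04 2.8279e+00] F [-0.8 -0.4 -3.7] w 0.032029528023519
0.019105245913945135 2028
[-0.00070525  0.00142674  0.01913756]
```

Call:
drive_tool --moves '[[[0, 0, 0.3, 0, 0, 0, 1], [0, 0, 0.5, 0, 0, 0, 1], [0, 0, 0.6, 0, 0, 0, 1], [0, 0, 0.7, 0, 0, 0, 1], [0, 0, 0.75, 0, 0, 0, 1], [0, 0, 0.8, 0, 0, 0, 1], [0, 0, 0.85, 0, 0, 0, 1], [0, 0, 0.85, 0, 0, 0, 1]]]'

```text
t: 8.55
tcp_pos: [0.5, 0.0197, 0.0168]
tool_rot: [3.142, 0.0, 2.828]
force: [0.5, 0.5, -3.6]
width: 0.0317
```

Call:
drive_tool --moves '[[[0, 0, 0.05, 0, 0, 0, 1], [0, 0, 0.1, 0, 0, 0, 1], [0, 0, 0.15, 0, 0, 0, 1], [0, 0, 0.15, 0, 0, 0, 1]]]'

```text
t: 8.95
tcp_pos: [0.5, 0.0197, 0.0166]
tool_rot: [3.141, -0.0, 2.828]
force: [-8.8, -0.9, 17.6]
width: 0.0321
```

Call:
drive_tool --moves '[[[0, 0, -0.1, 0, 0, 0, 1], [0, 0, -0.1, 0, 0, 0, 0.5], [0, 0, -0.1, 0, 0, 0, 0.2], [0, 0, -0.1, 0, 0, 0, 0], [0, 0, -0.1, 0, 0, 0, 0], [0, 0, -0.1, 0, 0, 0, 0], [0, 0, -2, 0, 0, 0, 0], [0, 0, -5, 0, 0, 0, 0], [0, 0, -10, 0, 0, 0, 0], [0, 0, -15, 0, 0, 0, 0], [0, 0, -18, 0, 0, 0, 0], [0, 0, -18, 0, 0, 0, 0]]]'

```text
t: 10.15
tcp_pos: [0.5023, 0.0199, 0.1999]
tool_rot: [3.137, 0.007, 2.828]
force: [0.5, 0.5, -0.5]
width: 0.0859
```

Run:
```python
from h import *
for c in ("top","side"):
    f=imaging.grab_frame(c); P=cloud(f)
    cv2.imwrite(f"pics/{c}3.png",f["image"])
    for r in outline_of("lid",c)[:1]:
        q=P[r["mask"]]; q=q[np.isfinite(q[:,0])]; z=np.median(q[:,2]); print(c,"lid z",z,q[:,:2].mean(0))
    for l in("pan","rack_slot","spreader","spreader_grip"):
        for r in landmark_of(l,c)[:1]: print(l,np.round(w(f,r["centre"]),4),round(r["confidence"],2))
    # rim points
    m=(abs(P[...,2]-.103)<.006)&(np.hypot(P[...,0]-.506,P[...,1]-.307)<.14)
    q=P[m]; b=cv2.minAreaRect((q[:,:2]*1000).astype(np.float32)); print("rim",len(q),b)
    # rack tops
    m=(abs(P[...,2]-.0515)<.012)&(np.hypot(P[...,0]-.506,P[...,1]-.307)<.065)
    q=P[m]; print("rack",len(q))
    a=np.radians(-18); d=q[:,:2]-[.506,.307]
    v=-d[:,0]*np.sin(a)+d[:,1]*np.cos(a); u=d[:,0]*np.cos(a)+d[:,1]*np.sin(a)
    print(np.histogram(v*1000,np.arange(-60,62,3))); print(np.percentile(u,[2,98]))
    m=(P[...,2]>.066)&(abs(P[...,0]-.488)<.06)&(abs(P[...,1]+.264)<.035)
    q=P[m]; b=cv2.minAreaRect((q[:,:2]*1000).astype(np.float32)); print("spr",len(q),b)
T=cv2.imread("pics/top3.png")[180:315,70:220]; S=cv2.imread("pics/side3.png")[60:195,110:260]
cv2.imwrite("pics/c3.png",cv2.resize(np.hstack([T,S]),(800,360),interpolation=2))
rel([.488,-.264,.2],162.6)
```

```text
top lid z 0.00708537518674468 [0.44629488 0.11630333]
pan [ 0.5052  0.3068 -0.0012] 0.84
rack_slot [0.5075 0.3051 0.0152] 0.75
spreader [ 0.4863 -0.2626  0.0106] 0.75
spreader_grip [ 0.4903 -0.2606  0.0737] 0.78
rim 1216 ((504.53656005859375, 307.00146484375), (163.28179931640625, 176.1000213623047), 71.55364990234375)
rack 343
(array([ 0,  0,  0,  0,  0,  6, 34, 12,  1,  0,  2,  8, 35, 17,  0,  8, 34,
       11,  0,  0,  2,  8, 31, 19,  0, 12, 30, 11,  1,  0,  1,  9, 34, 17,
        0,  0,  0,  0,  0,  0]), array([-60, -57, -54, -51, -48, -45, -42, -39, -36, -33, -30, -27, -24,
       -21, -18, -15, -12,  -9,  -6,  -3,   0,   3,   6,   9,  12,  15,
        18,  21,  24,  27,  30,  33,  36,  39,  42,  45,  48,  51,  54,
        57,  60]))
[-0.03087295  0.02802705]
spr 327 ((487.3550720214844, -262.4112854003906), (15.03104305267334, 103.99037170410156), 72.83243560791016)
side lid z 0.010736854272169971 [0.49611215 0.01029086]
pan [5.083e-01 3.011e-01 2.000e-04] 0.95
rack_slot [0.5084 0.3059 0.0116] 0.55
spreader [ 0.4859 -0.265   0.0104] 0.55
spreader_grip [ 0.4901 -0.2668  0.0752] 
[... 155 characters left out ...]
,  0,  0,  0,  0,  0,  0,  0,  0,  0,  0,
        0,  0,  0,  0,  0,  0,  0,  0,  0,  0,  0,  0,  0,  3, 16, 12,  2,
        0,  0,  0,  0,  0,  0]), array([-60, -57, -54, -51, -48, -45, -42, -39, -36, -33, -30, -27, -24,
       -21, -18, -15, -12,  -9,  -6,  -3,   0,   3,   6,   9,  12,  15,
        18,  21,  24,  27,  30,  33,  36,  39,  42,  45,  48,  51,  54,
        57,  60]))
[-0.02816793  0.03124962]
spr 569 ((488.5467529296875, -265.7466735839844), (16.2347469329834, 102.42351531982422), 73.00463104248047)
t 10.75 tcp [0.4998 0.0197 0.195 ] rot [-3.1414e+00 -4.0000e-04  2.8278e+00] F [ 0.5 -0.3 -0.4] w 0.08548952108862586
shift cm [ -7.63 -27.35  -0.5 ] turn [-0.0002 -0.0004 -0.0101]
```

View pics/c3.png

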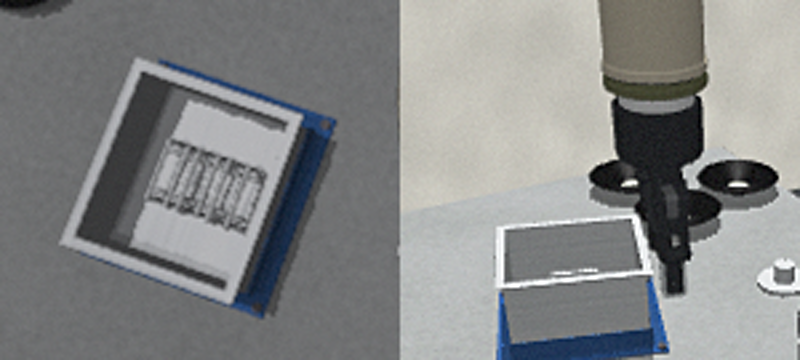

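Call:
drive_tool --moves '[[[-7.6, -27.2, 0, 0, 0, -0.015, 0], [-7.6, -27.2, 0, 0, 0, -0.015, 0], [-7.6, -27.2, 0, 0, 0, -0.015, 0], [-7.6, -27.2, 0, 0, 0, -0.015, 0], [-7.6, -27.2, 0, 0, 0, -0.015, 0], [-7.6, -27.2, 0, 0, 0, -0.015, 0], [-7.6, -27.2, 0, 0, 0, -0.015, 0], [-7.6, -27.2, 0, 0, 0, -0.015, 0], [-7.6, -27.2, 0, 0, 0, -0.015, 0], [-7.6, -27.2, 0, 0, 0, -0.015, 0]]]'

```text
t: 11.75
tcp_pos: [0.4888, -0.261, 0.1952]
tool_rot: [3.141, -0.0, 2.845]
force: [0.8, 0.1, 0.6]
width: 0.0851
```

Run:
```python
from h import *
f=imaging.grab_frame("side")
cv2.imwrite("pics/s4.png",cv2.resize(f["image"][130:384,190:450],(600,586)))
rel([.4875,-.263,.057],162.9)
```

```text
t 11.8 tcp [ 0.4887 -0.2612  0.1953] rot [3.1410e+00 1.0000e-04 2.8449e+00] F [ 0.2  0.1 -0.9] w 0.08592614479760446
shift cm [ 0.06 -0.21 13.83] turn [0.0006 0.0001 0.0017]
```

View pics/s4.png

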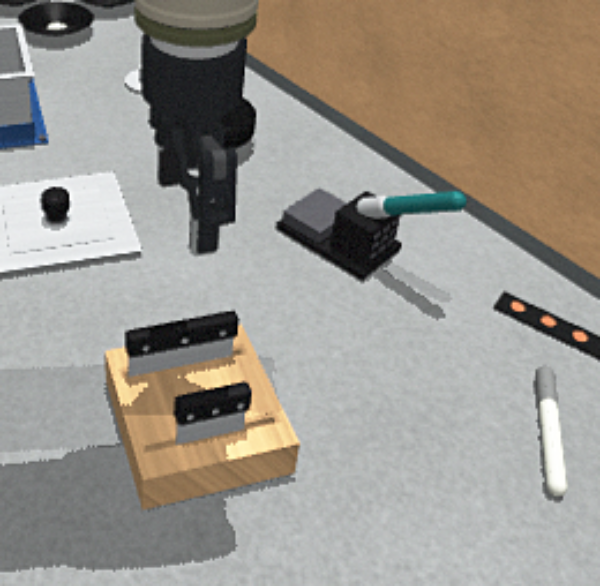

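Call:
drive_tool --moves '[[[0.05, -0.2, 5, 0, 0, 0, 0], [0.05, -0.2, 9, 0, 0, 0, 0], [0.05, -0.2, 12, 0, 0, 0, 0], [0.05, -0.2, 13.8, 0, 0, 0, 0], [0.05, -0.2, 13.8, 0, 0, 0, 0.2], [0.05, -0.2, 13.8, 0, 0, 0, 0.5], [0.05, -0.2, 13.8, 0, 0, 0, 0.7], [0.05, -0.2, 13.8, 0, 0, 0, 1], [0.05, -0.2, 13.8, 0, 0, 0, 1], [0.05, -0.2, 13.8, 0, 0, 0, 1], [0.05, -0.2, 13.8, 0, 0, 0, 1], [0.05, -0.2, 13.8, 0, 0, 0, 1]]]' --grip_force 50

```text
t: 13.0
tcp_pos: [0.4878, -0.2644, 0.0583]
tool_rot: [3.141, 0.001, 2.843]
force: [-0.9, 1.3, 7.5]
width: 0.0136
```

Call:
drive_tool --moves '[[[0, 0, -0.4, 0, 0, 0, 1], [0, 0, -1, 0, 0, 0, 1], [0, 0, -2, 0, 0, 0, 1], [0, 0, -3.2, 0, 0, 0, 1], [0, 0, -4.5, 0, 0, 0, 1], [0, 0, -6.5, 0, 0, 0, 1], [0, 0, -9, 0, 0, 0, 1], [0, 0, -11.5, 0, 0, 0, 1], [0, 0, -13.5, 0, 0, 0, 1], [0, 0, -14.5, 0, 0, 0, 1], [0, 0, -15, 0, 0, 0, 1], [0, 0, -15, 0, 0, 0, 1]]]'

```text
t: 14.2
tcp_pos: [0.4872, -0.2642, 0.2075]
tool_rot: [3.141, 0.0, 2.843]
force: [0.3, -0.2, -1.9]
width: 0.0131
```

Run:
```python
from h import *
rel([.505,.3055,.208],161.7)
```

```text
t 14.2 tcp [ 0.4872 -0.2642  0.2075] rot [3.1414e+00 3.0000e-04 2.8429e+00] F [ 0.3 -0.2 -1.9] w 0.013063970371175824
shift cm [ 1.507e+01  5.497e+01 -4.000e-02] turn [0.0002 0.0003 0.0207]
```

Call:
drive_tool --moves '[[[0.3, 1.1, 0, 0, 0, 0, 1], [1.0, 3.6, 0, 0, 0, 0, 1], [1.9, 7, 0, 0, 0, 0, 1], [3, 11, 0, 0, 0, 0, 1], [4.1, 15, 0, 0, 0, 0, 1], [5.2, 19, 0, 0, 0, 0.0, 1], [6.3, 23, 0, 0, 0, 0, 1], [7.4, 27, 0, 0, 0, 0, 1], [8.5, 31, 0, 0, 0, 0, 1], [9.6, 35, 0, 0, 0, 0, 1], [10.5, 38.3, 0, 0, 0, 0, 1], [11, 40, 0, 0, 0, 0, 1]]]'

```text
t: 15.4
tcp_pos: [0.4982, 0.1546, 0.2061]
tool_rot: [-3.141, -0.002, 2.847]
force: [-0.2, -0.4, -1.0]
width: 0.0131
```

Call:
drive_tool --moves '[[[0.3, 1, 0, 0, 0, 0, 1], [0.9, 3.5, 0, 0, 0, 0.005, 1], [1.8, 6.5, 0, 0, 0, 0.01, 1], [2.7, 9.8, 0, 0, 0, 0.015, 1], [3.5, 12.8, 0, 0, 0, 0.02, 1], [3.9, 14.4, 0, 0, 0, 0.02, 1], [4.07, 14.97, 0, 0, 0, 0.02, 1], [4.07, 14.97, 0, 0, 0, 0.02, 1], [4.07, 14.97, 0, 0, 0, 0.02, 1], [4.07, 14.97, 0, 0, 0, 0.02, 1]]]'

```text
t: 16.4
tcp_pos: [0.5055, 0.3037, 0.2075]
tool_rot: [-3.141, 0.0, 2.821]
force: [0.2, 0.1, -0.7]
width: 0.013
```

```bash
cat > chk.py <<'E'
from h import *
o=st(); a=np.radians(-18.3); c0=np.array([.505,.3065])
uv=lambda p:((p[...,0]-c0[0])*np.cos(a)+(p[...,1]-c0[1])*np.sin(a), -(p[...,0]-c0[0])*np.sin(a)+(p[...,1]-c0[1])*np.cos(a))
print("tcp uv",np.round(np.array(uv(o["tcp_pos"]))*1000,1))
for c in ("top","side"):
    f=imaging.grab_frame(c); P=cloud(f); cv2.imwrite(f"pics/{c}_last.png",f["image"])
    for l in("rack_slot","spreader","spreader_grip","pan"):
        for r in landmark_of(l,c)[:1]:
            p=w(f,r["centre"]); print(c,l,np.round(p,4),"uv",np.round(np.array(uv(p))*1000,1),round(r["confidence"],2))
    for r in outline_of("spreader",c)[:1]:
        q=P[r["mask"]]; q=q[np.isfinite(q[:,0])]; print("mask",len(q),"uv med",[np.round(np.percentile(x,[3,50,97])*1000,1) for x in uv(q)],"z",np.round(np.percentile(q[:,2],[2,10,50,90,98]),4))
E
python3 chk.py; python3 -c "
import cv2,numpy as np
T=cv2.imread('pics/top_last.png')[180:315,70:220]; S=cv2.imread('pics/side_last.png')[60:195,110:260]
cv2.imwrite('pics/c5.png',cv2.resize(np.hstack([T,S]),(800,360),interpolation=2))"
```

```text
t 16.4 tcp [0.5055 0.3037 0.2075] rot [-3.1414e+00  5.0000e-04  2.8207e+00] F [ 0.2  0.1 -0.7] w 0.013031812296722787
tcp uv [ 1.4 -2.5]
top rack_slot [0.5061 0.304  0.0184] uv [ 1.8 -2.1] 0.84
top spreader [0.5039 0.3066 0.1601] uv [-1.1 -0.2] 0.96
top spreader_grip [0.5059 0.3041 0.2225] uv [ 1.6 -2. ] 0.97
top pan [ 0.5072  0.3043 -0.0029] uv [ 2.7 -1.4] 0.79
mask 416 uv med [array([-46.8,  16.7,  48.3]), array([-15.8,  -3.1,   1.8])] z [0.1635 0.1727 0.2281 0.2381 0.2781]
side rack_slot [0.5069 0.307  0.0123] uv [1.7 1.1] 0.79
side spreader [0.5054 0.3023 0.1598] uv [ 1.7 -3.8] 0.59
side spreader_grip [0.5069 0.3045 0.2247] uv [ 2.5 -1.3] 0.75
side pan [ 0.5067  0.3012 -0.0006] uv [ 3.3 -4.5] 0.97
mask 707 uv med [array([-45.3,   1.3,  49.8]), array([-11.2,  -3.7,   0.8])] z [0.1625 0.1684 0.1963 0.2319 0.2371]
```

View pics/c5.png

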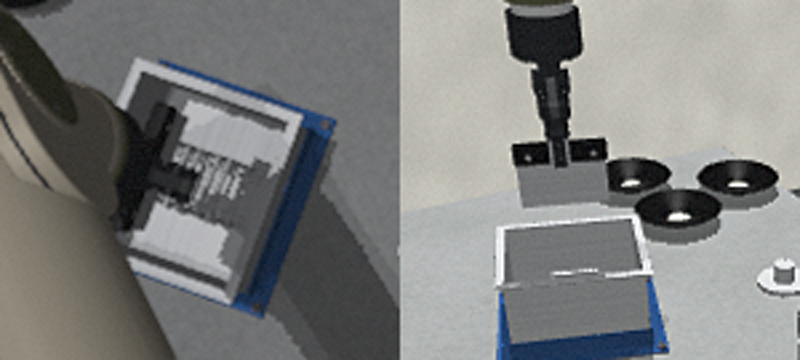

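```bash
cat > m.py <<'E'
from h import *
import sys
o=st(); a=np.radians(-18.3); c0=np.array([.505,.3065])
uv=lambda p:((p[...,0]-c0[0])*np.cos(a)+(p[...,1]-c0[1])*np.sin(a), -(p[...,0]-c0[0])*np.sin(a)+(p[...,1]-c0[1])*np.cos(a))
print("tcp uv",np.round(np.array(uv(o["tcp_pos"]))*1000,1))
top=o["tcp_pos"][2]+.0305
for c in("top","side"):
    f=imaging.grab_frame(c); P=cloud(f); u,v=uv(P); z=P[...,2]
    m=(abs(z-top)<.005)&(abs(abs(u)-.033)<.018)&(abs(v)<.03)
    print(c,"grip top n",m.sum(),"z",np.round(np.median(z[m]),4),"v",np.round(np.percentile(v[m],[2,50,98])*1000,1))
    for s in(-1,1):
        k=m&(u*s>0)
        if k.sum()>5: print("  side",s,k.sum(),"v mid",np.round((np.percentile(v[k],3)+np.percentile(v[k],97))*500,1), "u",np.round(np.percentile(u[k],[2,98])*1000,1))
    k=(abs(z-.0515)<.01)&(abs(u)<.04)&(abs(v)<.06); print("  wires n",k.sum(),np.histogram(v[k]*1000,np.arange(-48,50,2))[0])
E
python3 m.py
```

```text
t 17.0 tcp [0.505  0.3055 0.2073] rot [ 3.1415e+00 -1.0000e-04  2.8229e+00] F [ 0.1  0.1 -1.2] w 0.013135778937102154
tcp uv [ 0.3 -1. ]
top grip top n 184 z 0.2361 v [-7.4 -1.8  6.1]
  side -1 78 v mid -1.3 u [-49.6 -22.5]
  side 1 106 v mid -0.5 u [16.4 49.9]
  wires n 225 [ 0  0  3 20 21  7  2  0  0  0  1  5 14 21 17  1  0  2 22 18 10  1  1  0
  0  1  5  5 14  5  1  0  0 10 11  5  2  0  0  0  0  0  0  0  0  0  0  0]
side grip top n 65 z 0.236 v [-11.3  -6.    4. ]
  side -1 32 v mid -3.9 u [-47.3 -15.3]
  side 1 33 v mid -4.3 u [16.6 49.1]
  wires n 33 [ 0  0  0  0  0  0  0  0  0  0  0  0  0  0  0  0  0  0  0  0  0  0  0  0
  0  0  0  0  0  0  0  0  0  0  0  0  0  0  0  2  4  6 10  8  2  1  0  0]
```

Call:
drive_tool --moves '[[[0, 0, 1, 0, 0, 0, 1], [0, 0, 3, 0, 0, 0, 1], [0, 0, 5.5, 0, 0, 0, 1], [0, 0, 7.5, 0, 0, 0, 1], [0, 0, 9, 0, 0, 0, 1], [0, 0, 9.8, 0, 0, 0, 1], [0, 0, 10, 0, 0, 0, 1], [0, 0, 10, 0, 0, 0, 1]]]'

```text
t: 17.9
tcp_pos: [0.5053, 0.3056, 0.1077]
tool_rot: [3.141, 0.0, 2.823]
force: [-0.5, 0.4, -0.1]
width: 0.0134
```

Call:
drive_tool --moves '[[[0, 0, 0.4, 0, 0, 0, 1], [0, 0, 0.8, 0, 0, 0, 1], [0, 0, 1.2, 0, 0, 0, 1], [0, 0, 1.6, 0, 0, 0, 1], [0, 0, 2.0, 0, 0, 0, 1], [0, 0, 2.4, 0, 0, 0, 1], [0, 0, 2.4, 0, 0, 0, 1]]]'

```text
t: 18.6
tcp_pos: [0.5047, 0.3052, 0.0826]
tool_rot: [-3.141, -0.001, 2.823]
force: [-0.2, -0.1, -1.5]
width: 0.0127
```

Call:
drive_tool --moves '[[[0, 0, 0.4, 0, 0, 0, 1], [0, 0, 0.8, 0, 0, 0, 1], [0, 0, 1.2, 0, 0, 0, 1], [0, 0, 1.5, 0, 0, 0, 1], [0, 0, 1.7, 0, 0, 0, 1], [0, 0, 1.8, 0, 0, 0, 1], [0, 0, 1.8, 0, 0, 0, 1]]]'

```text
t: 19.3
tcp_pos: [0.505, 0.3054, 0.0652]
tool_rot: [-3.142, -0.0, 2.823]
force: [0.5, -0.0, -1.8]
width: 0.013
```

Call:
drive_tool --moves '[[[0, 0, 0.1, 0, 0, 0, 1], [0, 0, 0.2, 0, 0, 0, 1], [0, 0, 0.2, 0, 0, 0, 1]]]'

```text
t: 19.6
tcp_pos: [0.505, 0.3054, 0.0632]
tool_rot: [3.142, -0.0, 2.823]
force: [0.3, 0.4, -2.3]
width: 0.0136
```

Call:
drive_tool --moves '[[[0, 0, 0.1, 0, 0, 0, 1], [0, 0, 0.15, 0, 0, 0, 1], [0, 0, 0.2, 0, 0, 0, 1], [0, 0, 0.2, 0, 0, 0, 1]]]'

```text
t: 20.0
tcp_pos: [0.505, 0.3055, 0.0613]
tool_rot: [3.141, 0.0, 2.823]
force: [-0.4, 0.4, -2.2]
width: 0.0134
```

Call:
drive_tool --moves '[[[0, 0, 0.07, 0, 0, 0, 1], [0, 0, 0.14, 0, 0, 0, 1], [0, 0, 0.14, 0, 0, 0, 1]]]'

```text
t: 20.3
tcp_pos: [0.5052, 0.3056, 0.0607]
tool_rot: [3.141, 0.0, 2.823]
force: [-1.5, -2.2, 7.2]
width: 0.0132
```

Call:
drive_tool --moves '[[[0, 0, 0, 0, 0, 0, 0.85], [0, 0, 0, 0, 0, 0, 0.7], [0, 0, 0, 0, 0, 0, 0.5], [0, 0, 0, 0, 0, 0, 0.4], [0, 0, 0, 0, 0, 0, 0.4], [0, 0, 0, 0, 0, 0, 0.4]]]'

```text
t: 20.9
tcp_pos: [0.505, 0.3055, 0.0599]
tool_rot: [3.142, -0.0, 2.823]
force: [0.0, -0.1, -0.3]
width: 0.0512
```

Call:
drive_tool --moves '[[[0, 0, -1, 0, 0, 0, 0.4], [0, 0, -3, 0, 0, 0, 0.4], [0, 0, -6, 0, 0, 0, 0.4], [0, 0, -10, 0, 0, 0, 0.4], [0, 0, -14, 0, 0, 0, 0.4], [0, 0, -17, 0, 0, 0, 0.4], [0, -5, -17, 0, 0, 0, 0.4], [0, -10, -17, 0, 0, 0, 0.4], [0, -15, -17, 0, 0, 0, 0.4], [0, -20, -17, 0, 0, 0, 0.4], [0, -22, -17, 0, 0, 0, 0.4], [0, -22, -17, 0, 0, 0, 0.4]]]'

```text
t: 22.1
tcp_pos: [0.4358, 0.0939, 0.231]
tool_rot: [3.14, 0.001, 2.819]
force: [0.0, 0.0, 0.2]
width: 0.0509
```

```bash
python3 chk.py
python3 - <<'E'
from h import *
f=imaging.grab_frame("top"); P=cloud(f)
m=(P[...,2]>.075)&(P[...,2]<.098)&(np.hypot(P[...,0]-.505,P[...,1]-.3065)<.058)
q=P[m]; print("grip",len(q),"z",np.percentile(q[:,2],[5,25,50,75,95]),cv2.minAreaRect((q[:,:2]*1000).astype(np.float32)))
a=np.hstack([f["image"],cv2.imread("pics/side_last.png")]); 
T=f["image"][180:315,70:220]; S=cv2.imread('pics/side_last.png')[90:384,110:430]
cv2.imwrite('pics/c6.png',np.hstack([cv2.resize(T,(400,360)),cv2.resize(S,(392,360))]))
E
```

```text
t 22.1 tcp [0.4358 0.0939 0.231 ] rot [3.1401e+00 1.1000e-03 2.8185e+00] F [0.  0.  0.2] w 0.050876730427249224
tcp uv [   1.1 -223.6]
top rack_slot [0.5062 0.3061 0.0129] uv [ 1.3 -0. ] 0.6
top spreader_grip [0.5067 0.3014 0.073 ] uv [ 3.2 -4.3] 0.7
top pan [ 0.5045  0.3034 -0.0037] uv [ 0.5 -3.1] 0.64
mask 341 uv med [array([-49.7,  -2.2,  48. ]), array([-13.6,  -7.7,   5.1])] z [0.0067 0.0689 0.0888 0.0918 0.0934]
side spreader [0.5062 0.3021 0.0137] uv [ 2.5 -3.8] 0.75
side spreader_grip [0.7615 0.0802 0.004 ] uv [ 314.6 -134.3] 0.74
side pan [ 0.5044  0.2995 -0.0009] uv [ 1.7 -6.9] 0.71
mask 220 uv med [array([-43.9,   2.9,  51. ]), array([-18.2, -13.5,  -5.8])] z [0.0717 0.0743 0.0844 0.0906 0.0917]
grip 293 z [0.07895195 0.08743123 0.08910788 0.09069795 0.09287191] ((502.2354736328125, 300.3702392578125), (14.721151351928711, 103.17652893066406), 70.90960693359375)
```

View pics/c6.png

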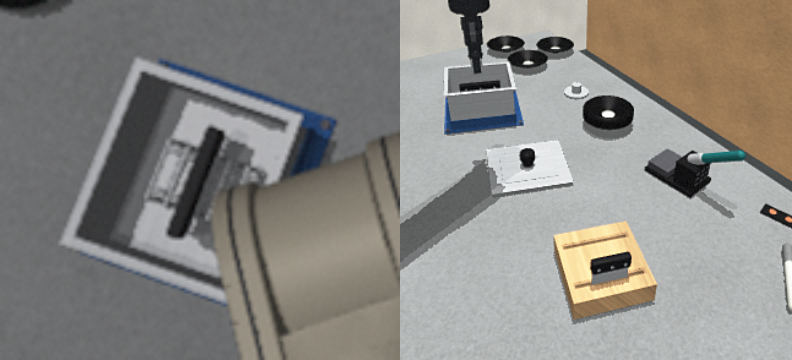

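Run:
```python
from h import *
f=imaging.grab_frame("side")
for l in("narrow_spreader","cone_stack","yoke","solder_stand","lid"):
    for r in landmark_of(l,"side")[:1]: print(l,np.round(w(f,r["centre"]),3),round(r["confidence"],2))
st(); print(robot.finish_job())
```

```text
narrow_spreader [ 0.466 -0.339  0.013] 0.85
cone_stack [0.763 0.082 0.002] 0.59
yoke [0.777 0.259 0.004] 0.64
solder_stand [ 0.774 -0.174  0.003] 0.88
lid [0.5   0.023 0.001] 0.68
t 23.05 tcp [0.4361 0.0965 0.2299] rot [3.1415e+00 1.0000e-04 2.8227e+00] F [-0.4 -0.7  0.6] w 0.05104294263636332
the job is handed in; nothing more can be done
None
```

I lifted the lid off level by its knob and laid it knob up on the open bench at about (0.50, 0.02). I then moved the wide spreader from the block into the middle slot of the rack and let go once it touched bottom. The job was handed in at about 23 s.

**Last checks:**
- **Lid:** it lies flat, with its flange top measured at about 10.7 mm against the 10.5 mm expected. Setting it down pressed it on the bench with about 18 N for a moment before I let go.
- **Spreader:** its lower edge reads about 14 mm above the bench and its grip top about 89–91 mm, against 15 mm and 91 mm when fully home. After release it leans about 6 mm to one side at the grip, about as far as I would expect in the flared slot.
- **Other things:** the narrow spreader, cone stack, yoke and solder stand read within about 4 mm of where they were at the start.
- **Detection that disagreed:** in the last look, the side camera put the spreader's grip on the cone stack, which is plainly wrong. The top camera and both pictures agree that it stands in the rack.

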